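# Pry the retaining ring off a clockwork spring barrel with a hooked pick

### The job

Take the hooked pick from its wooden rest and with its hook pry the sprung dark-blue retaining ring out of the groove in the arbor of the clockwork spring barrel: feel the hook in between the arbor and the ring's back bar and draw the ring off slowly and gently by the bar, forcing neither ring nor barrel. Touch ring and barrel only with the pick; leave the ring clear of the arbor, lying anywhere in the work tray (on the barrel will do), and lay the pick back in its rest as it was. Leave everything else on the desk undisturbed.

Things in the scene. Friction and masses are not known exactly. Their poses are not given: they have to be found in the camera images.
- pick_grip (a point): hooked pick, about 60 g: centre of its light wooden handle, a bar 76 long (x), 14 wide (y), 18 mm high (z). Axes: x along the tool towards the hook, z up as it lies in its rest. Grip the 14 mm flats at the middle, firmly (50 N or more). A brass collet on its front end (to x = 54 mm) holds a straight 4 mm steel shank on the centre line
- pick: the whole pick; origin at the underside of the handle, 9 mm below pick_grip; same axes. At its front the shank turns straight down into the hook: round, 3 mm thick, flat-ended, tip 24 mm below the handle's centre line (z = -24 from pick_grip). The collet may hold the shank further out or in: the hook stands 80 to 96 mm ahead of pick_grip, not measured, and stays there
- rest_seat (a point): wooden pick rest fixed to the desk: where the handle's centre lies in the rest, 44 mm above the desk; x towards the hook, z up. Two cheeks 10 mm thick at x = -32 and +32 mm, each with an open-topped slot 20 mm wide, 12 mm deep, floor 35 mm above the desk, in which the handle rests. Between the cheeks 54 mm are free beside and below the handle, down to a base board 8 mm high, 56 mm wide
- tray: fixed wooden work tray with green felt, 240 (x) x 190 (y) mm, rim 16 mm high; origin at the centre of its underside. In it, clamped in a low holder, stands a steel spring barrel 67 mm across, axis at x = 30, y = 0 mm, lid 43.5 mm above the desk. On the lid is a brass ratchet wheel 46 mm across, its top face 46 mm above the desk
- arbor (a point): centre of the top end of the barrel's upright steel arbor, 60 mm above the desk; z up, x and y as the tray's. The arbor is 14 mm across, but for a groove 10 mm across from 49 to 53 mm above the desk, which holds the ring
- ring: sprung dark-blue steel retaining ring, 3 mm thick, 23 (x) x 18 (y) mm, mouth to its +x, back bar (4.5 mm wide) at x = -11.5 to -16 mm. Origin on its underside, on the arbor's axis while seated (49 to 49.5 mm above the desk). It may turn in its groove. It comes off towards its -x, bar first: the jaws spring open over about 6 mm, then it lets go and may jump
- ring_gap (a point): centre of the gap between the arbor and the ring's back bar, at half the ring's thickness, same axes as the ring: 4.5 mm in x, 6.6 mm in y, open above, wheel 3 mm below the ring; the hook goes in here. Drawn at 10 to 20 mm/s the ring takes about 8 N; old grease makes it stiffer the faster it is drawn, and above 16 N it is bent. The hook must bear on barrel, wheel or arbor with less than 15 N
- zeppelin: bystander: silver tin zeppelin 210 mm long with red fins on a small stand, on top of the desk drawer unit
- chassis_bar: bystander: pewter-grey toy chassis bar, 150 x 40 x 10 mm, lying on the desk
- button_tin: bystander: round brown tortoiseshell-finish button tin, 82 mm across, 36 mm high
- tin_boat: bystander: red tin toy boat with white cabin and black funnel, 120 x 40 x 48 mm
- screwdriver: bystander: small screwdriver, 150 mm long, lying on the desk
- screw_jar: bystander: small glass jar with brass cap, 52 mm across, 60 mm high
- loose_gear: bystander: flat brass gear wheel lying on the desk, 57 mm across, 5 mm thick
Mind the look-alikes: they are no part of the job. Of the things like the pick, leave any that is green; of the rest the larger one is meant.

How it is judged:
By the outcome, as a careful person would: the job done as asked, in the order asked, and still so for the second after the job is handed in, with the robot touching nothing.
It also fails if it takes over 67 s, if anything falls off the work surface, if the arm or the gripper's body presses on something with over 40 N, if the wrist force passes 120 N, or if a joint passes its speed limit or range.

### The arm

A 7-joint arm with a two-finger parallel gripper is mounted at the origin on the work surface. World frame = base frame: x ahead of the robot, y to its left, z up, the work surface at z = 0. Lengths are in m, angles in rad, forces in N, time in s.
With the tool pointing down it reaches from about 0.4 to 0.85 m from the base axis. Payload 4.5 kg.
Tool frame: the origin (TCP) lies at the very end of the fingers, on their centre line; the grasp point (between the pads) lies 19 mm behind it; z points along the fingers, y is the direction in which the jaws open and shut (so a half turn about z gives the same grasp; the last joint's range is limited). The gripper opens to 88 mm and grips with 3 to 60 N. Pads are 18 mm wide; open, the fingers measure 123 mm over their backs; the gripper's body (75 mm by 187 mm) begins 45 mm behind the grasp point.
Start: joints at [1.269, 0.689, -0.195, 1.565, 0.157, 0.902, -0.215], TCP at [0.206, -0.59, 0.239] pointing down, gripper open.
Joint ranges: [-3.01, 3.01], [-0.46, 2.08], [-1.47, 1.51], [0.13, 2.56], [-1, 4.14], [0.04, 2.09], [-2.66, 2.66]. Speed limits (rad/s): [2.57, 2.57, 3.14, 3.14, 3.14, 3.14, 3.14].

### API

Orientations are given as a unit quaternion [w, x, y, z].
In Python, from plant import robot gives the robot as it stands. The module is installed in compiled form; this text tells all that it offers.
- The arm moves only by the shell command python3 -m handwheel 'ROWS'. ROWS is text: rows parted by semicolons, each of 5 numbers parted by spaces: the finger opening in cm, from 0 to 8.81, then the shift along the tool's x, y, z in cm, then the turn about the tool's z in degrees. A call has 1 to 10 rows; each row shifts and turns the commanded pose from where the row before left it, along the tool's axes as they then stand; what a row does not reach is not made up. A row lasts 1/8 s, in which the tool goes at most 62.5 mm and 10.7 degrees, less where a joint would pass 70% of its speed; a pose out of reach is approached as far as the arm can. A call with a gripper value outside its range is refused whole. The fingers move at their own pace and stop on an object; the grip force is fixed at half the most. Time passes only in rows, so rows that do not move let the fingers close. It gives the time, the measured TCP pose, the force and the opening at its end, in the units of the state.
- robot.get_state(): the state, without advancing time (a new reading comes with each control period).
- robot.grab_frame(name): name is "side" or "top" or "wrist"; returns a dict with "pixels" (480x640x3 uint8, red, green, blue), "fx", "fy", "cx", "cy" (pixels), "extrinsics" (4x4, takes a point from world to camera coordinates); the wrist camera has in their place "hand_eye" (4x4, takes a point from camera to tool coordinates, whose origin is the TCP and whose axes are the flange's). Camera axes: x right, y down, z forward; pixel columns grow to the right and rows downward; lengths in m; the calibration is good to about 2 mm. The wrist camera is an equidistant fisheye: a pixel r from the principal point sees the ray r / f radians off the axis. A picture is of the moment at which its call begins: read the wrist's pose just before it. There is no depth.
- robot.sign_off(): hands the job in, once; it reports no verdict.
The state is a dict: "t": time; "joints": joint angles; "joint_vel": joint speeds; "effort": joint torques, N m; "ee_pos": TCP position; "eef_rot": TCP orientation; "contact_force": force on the tool from outside, world axes, zero at the start; "moment": the same for the moment, N m; "grip_width": opening from 0.0 (shut) to 1.0 (fully open).
Only numpy, scipy, OpenCV 4.12 (cv2) and the standard library are available. Lean on these libraries where they do the work, as an engineer would, in place of code of your own. Each camera call takes 0.05 s, during which the arm holds its last target.

## Working session

There is one attempt and no reset: what is moved stays moved. The work goes in short steps, Python scripts to look and compute and a shell command to move; the robot and the scene stay as the last step left them, time stands still between calls to the robot, and variables do not carry over. Pictures are saved under pics/ and viewed, and the job is handed in when it is done.

```bash
mkdir -p pics; ls; python3 - <<'E'
from plant import robot
import cv2,numpy as np
s=robot.get_state();print({k:np.round(v,4).tolist() for k,v in s.items()})
for n in ["side","top","wrist"]:
    f=robot.grab_frame(n);cv2.imwrite(f"pics/a_{n}.png",f["pixels"][:,:,::-1])
    print(n,f["fx"],f["fy"],f["cx"],f["cy"]);print(np.round(f.get("extrinsics",f.get("hand_eye")),4).tolist())
E
```

```text
pics
{'t': 0.0, 'joints': [1.2688, 0.69, -0.1945, 1.5663, 0.1573, 0.9025, -0.2151], 'joint_vel': [0.0008, 0.0001, 0.0004, -0.0003, 0.0003, 0.0011, -0.0003], 'effort': [-0.0005, -52.7567, -1.2674, -15.3434, -0.0527, 0.0065, 0.0002], 'ee_pos': [0.2057, -0.5895, 0.2379], 'eef_rot': [-0.0009, 0.9859, 0.1671, -0.0002], 'contact_force': [-0.3785, -0.0831, -0.9751], 'moment': [0.0056, 0.038, -0.0071], 'grip_width': 0.9989}
side 496.633996961153 496.633996961153 319.3470722862142 239.92517906559834
[[0.6843, -0.7292, -0.0078, -0.3768], [-0.558, -0.5168, -0.6493, 0.3692], [0.4694, 0.4487, -0.7605, 1.1364], [0.0, 0.0, 0.0, 1.0]]
top 507.43018593867725 507.43018593867725 312.07831194391724 236.77707641054926
[[-0.0101, -0.9999, -0.0116, 0.0019], [-0.9976, 0.0109, -0.0683, 0.5861], [0.0685, 0.0109, -0.9976, 1.1286], [0.0, 0.0, 0.0, 1.0]]
wrist 371.64829954431775 371.64829954431775 323.5728954943845 239.68955189625467
[[-0.0005, -0.9643, -0.2649, 0.0668], [1.0, -0.0005, -0.0001, 0.0007], [-0.0001, -0.2649, 0.9643, -0.146], [0.0, 0.0, 0.0, 1.0]]
```

View pics/a_top.png

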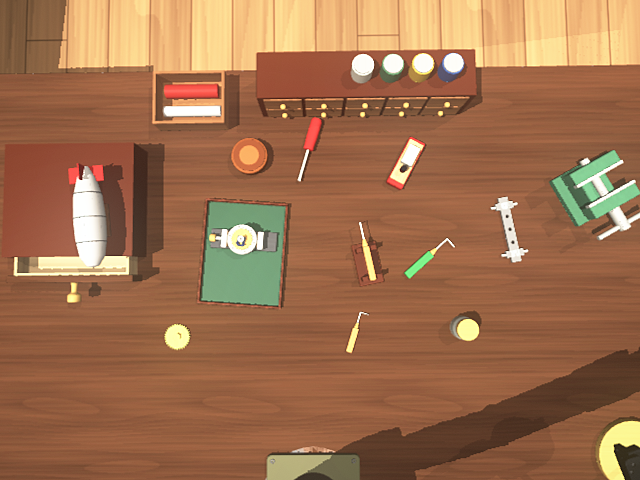

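View pics/a_side.png

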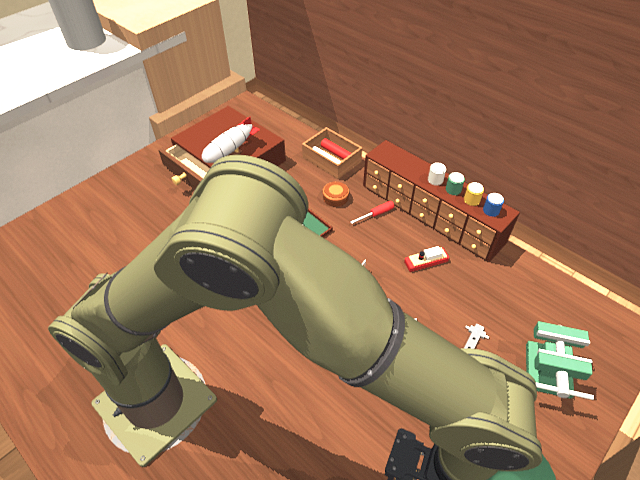

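View pics/a_wrist.png

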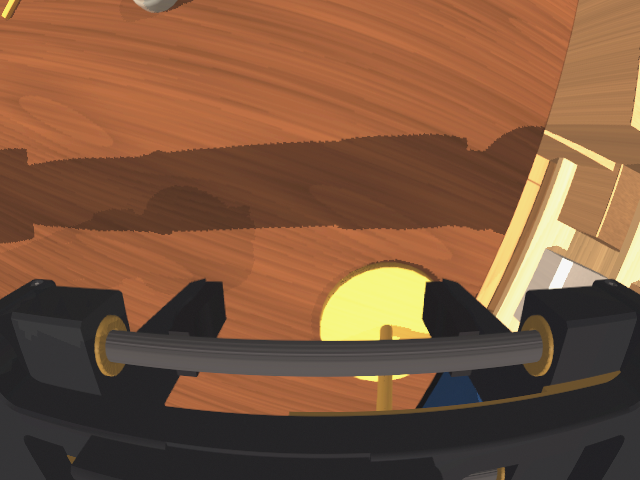

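```bash
cat > h.py <<'E'
from plant import robot
import cv2,numpy as np
from scipy.spatial.transform import Rotation as R
def pose(s=None):
    s=s or robot.get_state()
    q=s["eef_rot"];T=np.eye(4);T[:3,:3]=R.from_quat([q[1],q[2],q[3],q[0]]).as_matrix();T[:3,3]=s["ee_pos"];return T
def grab(n,name=None,crop=None,z=1):
    T=pose();f=robot.grab_frame(n);f["name"]=n
    if n=="wrist": f["c2w"]=T@np.array(f["hand_eye"])
    else: f["c2w"]=np.linalg.inv(np.array(f["extrinsics"]))
    if name: save(f,name,crop,z)
    return f
def save(f,name,crop=None,z=1):
    p=f["pixels"][:,:,::-1]
    if crop: x0,y0,x1,y1=crop;p=p[y0:y1,x0:x1]
    cv2.imwrite("pics/"+name+".png",cv2.resize(p,None,fx=z,fy=z,interpolation=cv2.INTER_CUBIC))
def ray(f,u,v):
    x=(u-f["cx"])/f["fx"];y=(v-f["cy"])/f["fy"]
    if f["name"]=="wrist":
        r=np.hypot(x,y);k=np.sin(r)/r if r>1e-9 else 1;d=np.array([x*k,y*k,np.cos(r)])
    else: d=np.array([x,y,1.])
    d=f["c2w"][:3,:3]@d;return f["c2w"][:3,3],d/np.linalg.norm(d)
def onz(f,u,v,z):
    o,d=ray(f,u,v);return o+d*(z-o[2])/d[2]
def proj(f,P):
    p=np.linalg.inv(f["c2w"])@np.r_[P,1];p=p[:3]
    if f["name"]=="wrist":
        th=np.arctan2(np.hypot(p[0],p[1]),p[2]);a=np.arctan2(p[1],p[0]);return np.array([f["cx"]+f["fx"]*th*np.cos(a),f["cy"]+f["fx"]*th*np.sin(a)])
    return np.array([f["cx"]+f["fx"]*p[0]/p[2],f["cy"]+f["fy"]*p[1]/p[2]])
def tri(obs):
    A=np.zeros((3,3));b=np.zeros(3)
    for f,u,v in obs:
        o,d=ray(f,u,v);M=np.eye(3)-np.outer(d,d);A+=M;b+=M@o
    X=np.linalg.solve(A,b);return X,[np.linalg.norm((np.eye(3)-np.outer(d,d))@(X-o)) for o,d in [ray(*q) for q in obs]]
E
python3 - <<'E'
from h import *
f=grab("top","b_pick",(330,200,470,360),5) if 0 else grab("top","b_pick",(335,205,465,355),4)
save(f,"b_tray",(190,190,300,315),4.7)
for n,u,v,z in [("pickhandle",369,262,.053),("small",353,338,.01),("green",425,262,.01),("arbor",241,239,.06),("hooktip",362,223,.045)]:
    print(n,onz(f,u,v,z).round(4))
E
```

```text
pickhandle [ 0.5271 -0.1286  0.053 ]
small [ 0.3574 -0.094   0.01  ]
green [ 0.5266 -0.2599  0.01  ]
arbor [0.5802 0.1508 0.06  ]
hooktip [ 0.6138 -0.1155  0.045 ]
```

View pics/b_pick.png

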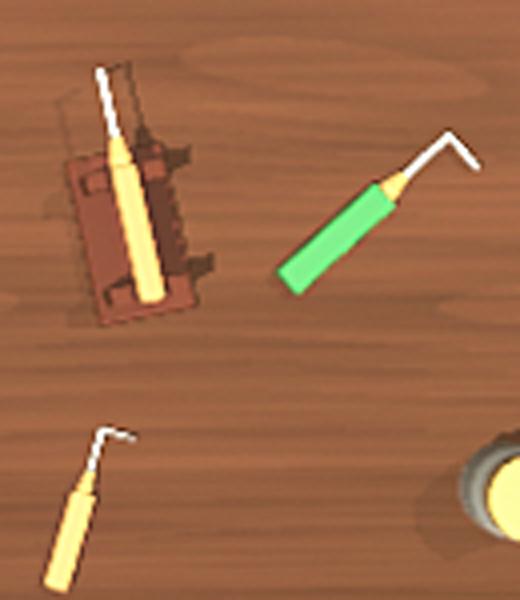

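View pics/b_tray.png

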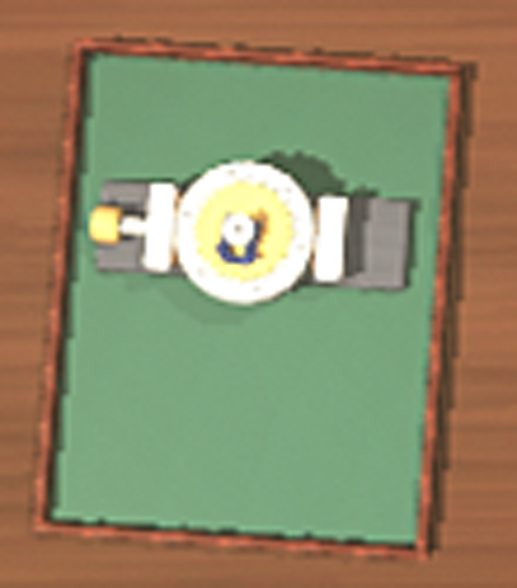

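Pick look-alikes in the top view are:
- the light wooden pick in its rest at (369,262)
- the green one at (425,262)
- the small wooden one on the desk at (353,338)

I choose the one in the rest, since it's the larger of the two that aren't green. The ring's bar seems to face image-down (world −x). Next I move above the pick.

```bash
python3 -m handwheel '8.8 4.5 -3.2 0 0;8.8 4.5 -3.2 0 0;8.8 4.5 -3.2 0 0;8.8 4.5 -3.2 0 0;8.8 4.5 -3.2 0 0;8.8 4.5 -3.2 0 0;8.8 4.5 -3.2 0 0;8.8 4.5 -3.2 0 0;8.8 4.5 -3.2 0 0;8.8 4.5 -3.2 0 7'
```

```text
t: 1.45
ee_pos: [0.5262, -0.1383, 0.2387]
eef_rot: [-0.0, 0.994, 0.105, 0.0]
contact_force: [0.2, -1.3, -0.3]
grip_width: 1.001
```

```bash
python3 - <<'E'
from h import *
f=grab("wrist","c_wrist")
print(pose().round(4))
np.save("c_c2w.npy",f["c2w"])
E
```

```text
[[ 0.9762  0.2167  0.006   0.5319]
 [ 0.2167 -0.9762  0.0068 -0.1281]
 [ 0.0073 -0.0053 -1.      0.2389]
 [ 0.      0.      0.      1.    ]]
```

View pics/c_wrist.png

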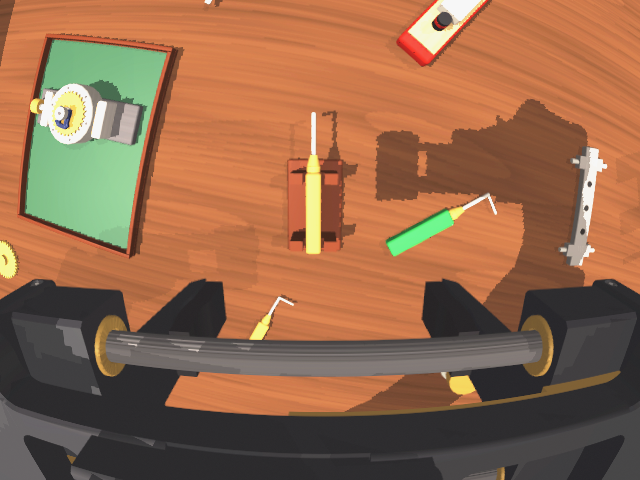

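The wrist view shows the pick in its rest with the handle at (313,215), the hook end at (313,113), and almost aligned with the tool. The tray and barrel are at (72,112). Now to measure it.

```bash
python3 - <<'E'
from h import *
f=grab("wrist");save(f,"d_pick",(265,95,365,265),3.5)
hsv=cv2.cvtColor(f["pixels"],cv2.COLOR_RGB2HSV)
m=cv2.inRange(hsv,(18,80,150),(32,255,255));m[:,:280]=0;m[:,350:]=0;m[:100]=0;m[262:]=0
n,l,st,c=cv2.connectedComponentsWithStats(m);k=1+np.argmax(st[1:,4]);print(st[k])
T=np.linalg.inv(pose())
ys,xs=np.where(l==k)
for y in range(st[k][1],st[k][1]+st[k][3],8):
    r=xs[ys==y];a=onz(f,r.min(),y,.053);b=onz(f,r.max()+1,y,.053)
    print(y,r.min(),r.max(),((a+b)/2).round(4),np.linalg.norm(a-b).round(4),(T@np.r_[(a+b)/2,1])[:3].round(4))
for v in (st[k][1]+st[k][3],):print("rear",onz(f,313,v,.053).round(4))
w=cv2.inRange(hsv,(0,0,170),(180,60,255));w[:,:290]=0;w[:,335:]=0;w[:90]=0;w[170:]=0
ys,xs=np.where(w);print("shank",ys.min(),ys.max(),xs[ys==ys.min()])
for v in range(ys.min(),ys.max(),6):
    u=xs[ys==v].mean()+.5;P=onz(f,u,v,.046);print(v,u,P.round(4),(T@np.r_[P,1])[:3].round(4))
E
```

```text
[ 316  164   16   98 1368]
164 322 322 [ 0.5774 -0.1169  0.053 ] 0.0009 [ 0.0488 -0.0028  0.186 ]
172 319 329 [ 0.5707 -0.1202  0.053 ] 0.0098 [ 0.0416 -0.0011  0.186 ]
180 318 330 [ 0.5637 -0.1217  0.053 ] 0.0116 [ 0.0344 -0.0011  0.1859]
188 317 331 [ 0.5566 -0.1233  0.053 ] 0.0135 [ 0.0272 -0.0012  0.1859]
196 317 331 [ 0.5495 -0.1249  0.053 ] 0.0135 [ 0.0199 -0.0012  0.1859]
204 317 331 [ 0.5424 -0.1265  0.053 ] 0.0136 [ 0.0125 -0.0012  0.1858]
212 317 331 [ 0.5352 -0.1281  0.053 ] 0.0136 [ 0.0052 -0.0013  0.1858]
220 316 330 [ 0.5277 -0.1288  0.053 ] 0.0137 [-0.0023 -0.0022  0.1858]
228 316 330 [ 0.5204 -0.1304  0.053 ] 0.0138 [-0.0098 -0.0023  0.1857]
236 316 330 [ 0.513 -0.132  0.053] 0.0139 [-0.0174 -0.0023  0.1857]
244 316 330 [ 0.5055 -0.1337  0.053 ] 0.0139 [-0.025  -0.0024  0.1857]
252 316 330 [ 0.4979 -0.1354  0.053 ] 0.014 [-0.0328 -0.0024  0.1856]
260 316 330 [ 0.4902 -0.1371  0.053 ] 0.0141 [-0.0407 -0.0025  0.1856]
rear [ 0.4861 -0.1279  0.053 ]
shank 122 164 [324 325 326]
122 325.5 [ 0.615  -0.1112  0.046 ] [8.670e-02 1.000e-04 1.932e-01]
128 325.0 [ 0.6096 -0.112   0.046 ] [ 0.0813 -0.0004  0.1932]
134 325.0 [ 0.6042 -0.1132  0.046 ] [ 0.0758 -0.0004  0.1931]
140 325.0 [ 0.5989 -0.1144  0.046 ] [ 0.0703 -0.0004  0.1931]
146 325.0 [ 0.5935 -0.1156  0.046 ] [ 0.0648 -0.0005  0.1931]
152 325.0 [ 0.5882 -0.1167  0.046 ] [ 0.0593 -0.0005  0.1931]
158 325.0 [ 0.5828 -0.1179  0.046 ] [ 0.0538 -0.0005  0.193 ]
```

View pics/d_pick.png

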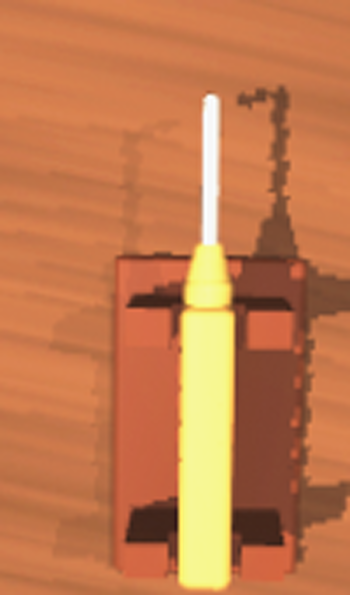

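```bash
python3 -m handwheel '8.8 -0.5 -0.18 0 1;8.8 0 0 4 0;8.8 0 0 4 0;8.8 0 0 4 0;8.8 0 0 2 0;8.8 0 0 0 0;8.8 0 0 0 0'; python3 - <<'E'
from h import *
f=grab("wrist","e_pick",(220,80,440,380),2)
T=pose();print(T.round(4)); print("handle axis proj",[proj(f,P).round(0).tolist() for P in ([T[0,3],T[1,3],.053],)])
E
```

```text
t: 2.42
ee_pos: [0.52, -0.1403, 0.0996]
eef_rot: [0.0, 0.995, 0.097, 0.0]
contact_force: [0.5, -0.5, 0.5]
grip_width: 1.0
[[ 9.811e-01  1.935e-01  1.700e-03  5.204e-01]
 [ 1.935e-01 -9.811e-01 -8.000e-04 -1.400e-01]
 [ 1.500e-03  1.100e-03 -1.000e+00  9.980e-02]
 [ 0.000e+00  0.000e+00  0.000e+00  1.000e+00]]
handle axis proj [[322.0, 264.0]]
```

View pics/e_pick.png

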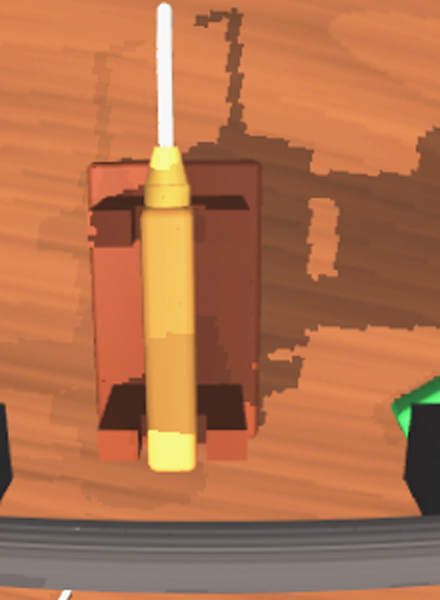

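```bash
cat > m.py <<'E'
from h import *
def handle(f,z,roi):
    hsv=cv2.cvtColor(f["pixels"],cv2.COLOR_RGB2HSV)
    m=cv2.inRange(hsv,(14,90,120),(34,255,255));q=np.zeros_like(m);x0,y0,x1,y1=roi;q[y0:y1,x0:x1]=m[y0:y1,x0:x1]
    q=cv2.morphologyEx(q,cv2.MORPH_OPEN,np.ones((3,3)))
    n,l,st,c=cv2.connectedComponentsWithStats(q);k=1+np.argmax(st[1:,4]);print(st[k])
    ys,xs=np.where(l==k);T=np.linalg.inv(pose());out=[]
    for y in range(st[k][1],st[k][1]+st[k][3]):
        r=xs[ys==y];a=onz(f,r.min(),y+.5,z);b=onz(f,r.max()+1,y+.5,z)
        out.append(np.r_[y,(T@np.r_[(a+b)/2,1])[:3],np.linalg.norm(a-b),r.min(),r.max()])
    return np.array(out)
E
python3 - <<'E'
from m import *
f=grab("wrist");print(pose()[:3,3].round(4))
o=handle(f,.053,(270,150,340,325));print(o[::10].round(4));print(o[-1])
s=o[(o[:,0]>190)&(o[:,0]<300)];print(np.polyfit(s[:,1],s[:,2],1),np.degrees(np.polyfit(s[:,1],s[:,2],1)[0]))
E
```

```text
[ 0.5206 -0.1398  0.0999]
[ 291  154   28  162 3901]
[[ 1.54e+02  5.93e-02 -9.20e-03  4.70e-02  6.70e-03  2.97e+02  3.09e+02]
 [ 1.64e+02  5.41e-02 -9.00e-03  4.70e-02  9.30e-03  2.95e+02  3.12e+02]
 [ 1.74e+02  4.88e-02 -8.80e-03  4.70e-02  1.20e-02  2.93e+02  3.15e+02]
 [ 1.84e+02  4.36e-02 -8.80e-03  4.70e-02  1.20e-02  2.93e+02  3.15e+02]
 [ 1.94e+02  3.83e-02 -9.20e-03  4.70e-02  1.36e-02  2.91e+02  3.16e+02]
 [ 2.04e+02  3.30e-02 -9.20e-03  4.70e-02  1.37e-02  2.91e+02  3.16e+02]
 [ 2.14e+02  2.76e-02 -9.30e-03  4.70e-02  1.38e-02  2.91e+02  3.16e+02]
 [ 2.24e+02  2.21e-02 -9.10e-03  4.70e-02  1.34e-02  2.92e+02  3.16e+02]
 [ 2.34e+02  1.66e-02 -8.90e-03  4.69e-02  1.40e-02  2.92e+02  3.17e+02]
 [ 2.44e+02  1.10e-02 -9.00e-03  4.69e-02  1.41e-02  2.92e+02  3.17e+02]
 [ 2.54e+02  5.40e-03 -8.80e-03  4.69e-02  1.36e-02  2.93e+02  3.17e+02]
 [ 2.64e+02 -4.00e-04 -8.90e-03  4.69e-02  1.38e-02  2.93e+02  3.17e+02]
 [ 2.74e+02 -6.30e-03 -8.70e-03  4.69e-02  1.44e-02  2.93e+02  3.18e+02]
 [ 2.84e+02 -1.23e-02 -8.50e-03  4.69e-02  1.40e-02  2.94e+02  3.18e+02]
 [ 2.94e+02 -1.84e-02 -8.60e-03  4.69e-02  1.42e-02  2.94e+02  3.18e+02]
 [ 3.04e+02 -2.47e-02 -8.70e-03  4.69e-02  1.43e-02  2.94e+02  3.18e+02]
 [ 3.14e+02 -3.11e-02 -8.80e-03  4.69e-02  1.33e-02  2.95e+02  3.17e+02]]
[ 3.15000000e+02 -3.17575171e-02 -8.84854589e-03  4.68567577e-02
  1.10167029e-02  2.97000000e+02  3.15000000e+02]
[-0.01164167 -0.00879759] -0.6670185719942487
```

```bash
python3 -m handwheel '8.8 0.3 -0.44 0 -0.7;8.8 0.28 -0.44 0 0;8.8 0 0 2 0;8.8 0 0 2 0;8.8 0 0 1 0;8.8 0 0 0 0;8.8 0 0 0 0'; python3 - <<'E'
from m import *
f=grab("wrist","f_pick",(220,80,440,380),2);print(pose()[:3,3].round(4))
o=handle(f,.053,(270,130,380,335));print(o[::12].round(4));print(o[-1])
E
```

```text
t: 3.4
ee_pos: [0.5245, -0.1292, 0.0492]
eef_rot: [0.0, 0.995, 0.104, 0.0]
contact_force: [-0.1, 0.0, 0.4]
grip_width: 0.998
[ 0.5245 -0.1293  0.0494]
[ 305  173   35  162 4929]
[[ 1.73e+02  5.40e-02  4.00e-04 -3.60e-03  6.50e-03  3.14e+02  3.30e+02]
 [ 1.85e+02  4.94e-02  6.00e-04 -3.60e-03  8.50e-03  3.12e+02  3.33e+02]
 [ 1.97e+02  4.47e-02  6.00e-04 -3.60e-03  1.08e-02  3.09e+02  3.36e+02]
 [ 2.09e+02  4.00e-02  4.00e-04 -3.60e-03  1.21e-02  3.07e+02  3.37e+02]
 [ 2.21e+02  3.52e-02  4.00e-04 -3.60e-03  1.37e-02  3.05e+02  3.39e+02]
 [ 2.33e+02  3.03e-02  6.00e-04 -3.60e-03  1.34e-02  3.06e+02  3.39e+02]
 [ 2.45e+02  2.54e-02  4.00e-04 -3.60e-03  1.40e-02  3.05e+02  3.39e+02]
 [ 2.57e+02  2.04e-02  4.00e-04 -3.60e-03  1.41e-02  3.05e+02  3.39e+02]
 [ 2.69e+02  1.52e-02  6.00e-04 -3.60e-03  1.38e-02  3.06e+02  3.39e+02]
 [ 2.81e+02  9.90e-03  3.00e-04 -3.60e-03  1.36e-02  3.06e+02  3.38e+02]
 [ 2.93e+02  4.50e-03  3.00e-04 -3.60e-03  1.38e-02  3.06e+02  3.38e+02]
 [ 3.05e+02 -1.00e-03  5.00e-04 -3.60e-03  1.35e-02  3.07e+02  3.38e+02]
 [ 3.17e+02 -6.70e-03  3.00e-04 -3.60e-03  1.41e-02  3.06e+02  3.38e+02]
 [ 3.29e+02 -1.27e-02  3.00e-04 -3.60e-03  1.35e-02  3.07e+02  3.37e+02]]
[ 3.34000000e+02 -1.51918807e-02  3.08945412e-04 -3.64276388e-03
  1.35564836e-02  3.07000000e+02  3.37000000e+02]
```

View pics/f_pick.png

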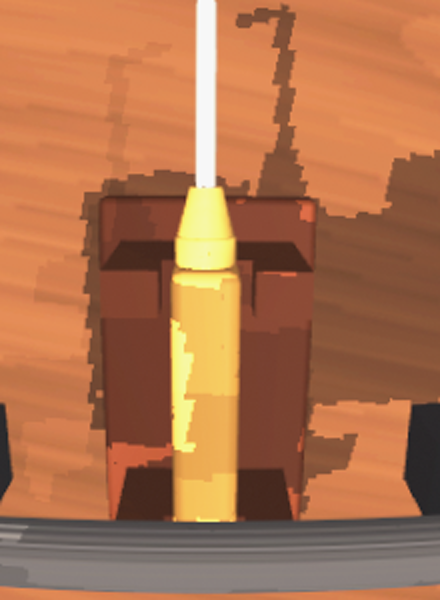

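```bash
python3 -m handwheel '8.8 0 0.02 1.2 0;8.8 0 0 1.2 0;8.8 0 0 0 0;5 0 0 0 0;3 0 0 0 0;2 0 0 0 0;1 0 0 0 0;0 0 0 0 0;0 0 0 0 0;0 0 0 0 0'; python3 -m handwheel '0 0 0 0 0;0 0 0 0 0'; python3 - <<'E'
from h import *
f=grab("wrist","g_pick",(220,80,440,380),2);s=robot.get_state();print(s["grip_width"]*88,s["contact_force"],s["moment"])
E
```

```text
t: 4.7
ee_pos: [0.5241, -0.1294, 0.0247]
eef_rot: [0.0, 0.995, 0.104, 0.0]
contact_force: [0.1, -0.0, -0.0]
grip_width: 0.229
t: 4.95
ee_pos: [0.5241, -0.1294, 0.0247]
eef_rot: [0.0, 0.995, 0.104, -0.0]
contact_force: [-0.2, 0.4, 0.7]
grip_width: 0.154
13.459174388946424 [0.48995199 1.40820795 0.05960808] [0.0532455  0.00496745 0.02355199]
```

View pics/g_pick.png

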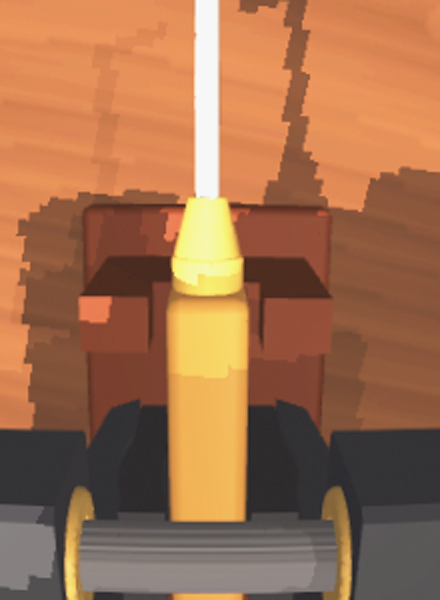

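Gripped at 13.5 mm. I lift slowly, noting the return pose: TCP (0.5241, −0.1294, 0.0247), yaw 11.9°.

```bash
python3 -m handwheel '0 0 0 0 0;0 0 0 0 0;0 0 0 -1 0;0 0 0 -1 0;0 0 0 -1.5 0;0 0 0 -2 0;0 0 0 -3 0;0 0 0 -3 0;0 0 0 -2 0;0 0 0 0 0'; python3 - <<'E'
from h import *
f=grab("wrist","h_w");s=robot.get_state();print(pose().round(4),s["grip_width"]*88,s["contact_force"],s["moment"])
f=grab("top","h_top",(180,180,400,330),3.6)
E
```

```text
t: 6.25
ee_pos: [0.5252, -0.1297, 0.1618]
eef_rot: [0.001, 0.995, 0.104, 0.002]
contact_force: [-1.0, 0.4, -1.1]
grip_width: 0.15
[[ 9.784e-01  2.067e-01  1.800e-03  5.243e-01]
 [ 2.067e-01 -9.784e-01 -4.000e-04 -1.295e-01]
 [ 1.600e-03  8.000e-04 -1.000e+00  1.606e-01]
 [ 0.000e+00  0.000e+00  0.000e+00  1.000e+00]] 13.72648603369187 [-0.76769133  1.02668713 -1.08639801] [-0.01780712 -0.00163922 -0.01379544]
```

View pics/h_w.png

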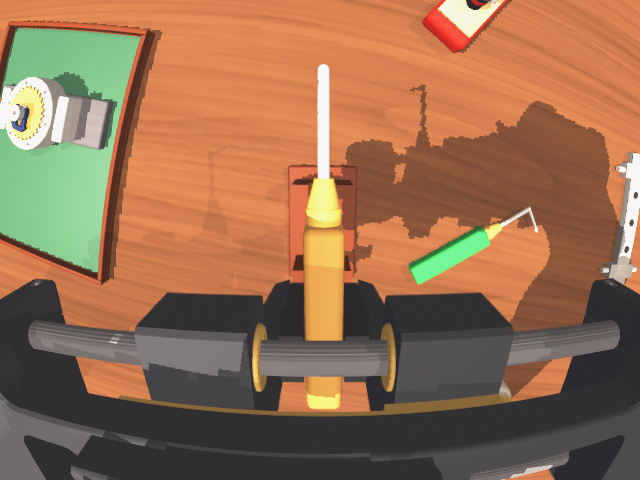

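View pics/h_top.png

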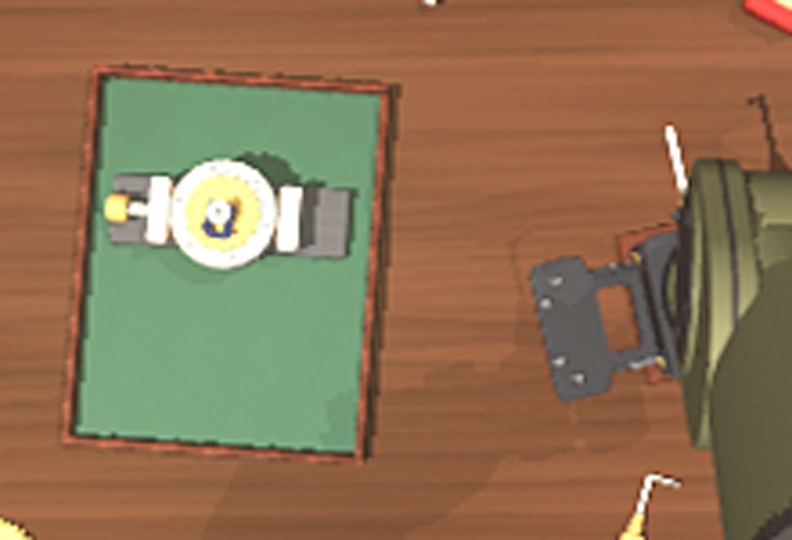

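```bash
python3 -m handwheel '0 0 -1.5 0 0;0 0 -3.5 0 0;0 0 -5 0 0;0 0 -5 0 0;0 0 -5 0 0;0 0 -4.5 0 0;0 0 -3 0 0;0 0 -1.6 0 0;0 0 0 0 6;0 0 0 0 6'; python3 -m handwheel '0 0 0 0 4;0 0 0 0 0;0 0 0 0 0;0 0 0 0 0'; python3 - <<'E'
from h import *
f=grab("wrist","i_w");s=robot.get_state();print(pose().round(4),s["grip_width"]*88,s["contact_force"],s["moment"])
f=grab("top","i_top",(180,160,300,300),4);f=grab("side","i_side")
E
```

```text
t: 7.6
ee_pos: [0.4633, 0.155, 0.1593]
eef_rot: [0.0, 1.0, -0.002, -0.001]
contact_force: [0.3, -0.1, -0.6]
grip_width: 0.151
t: 8.1
ee_pos: [0.4638, 0.1551, 0.1596]
eef_rot: [0.0, 0.999, -0.035, -0.0]
contact_force: [0.0, -0.8, -0.9]
grip_width: 0.155
[[ 9.975e-01 -7.050e-02 -1.000e-04  4.638e-01]
 [-7.050e-02 -9.975e-01 -1.000e-04  1.552e-01]
 [-1.000e-04  1.000e-04 -1.000e+00  1.597e-01]
 [ 0.000e+00  0.000e+00  0.000e+00  1.000e+00]] 13.337593213209692 [-0.13459352  0.32339279 -0.86817771] [0.02249005 0.02654084 0.01848409]
```

View pics/i_w.png

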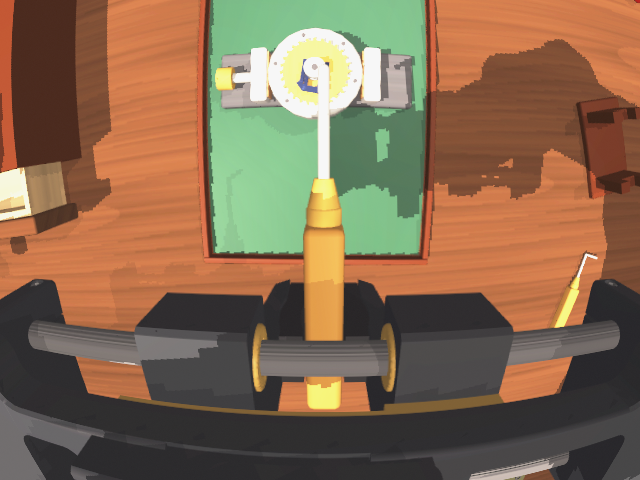

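View pics/i_top.png

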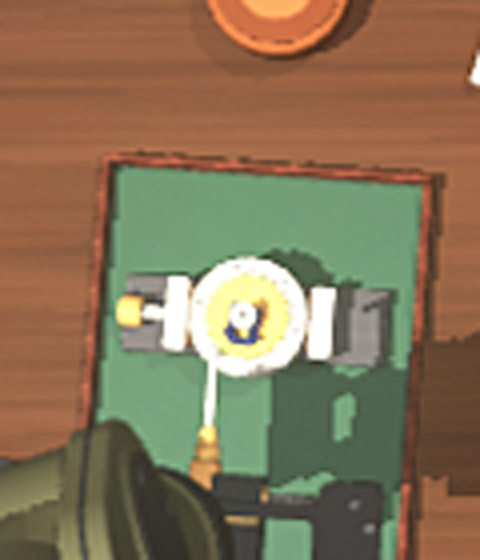

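View pics/i_side.png

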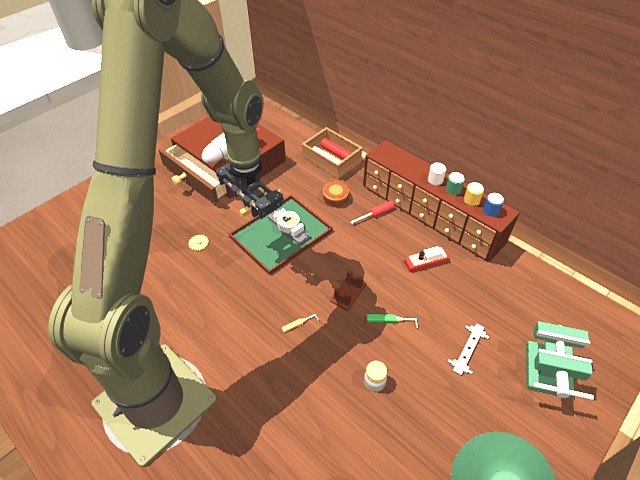

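The shank covers the ring in the wrist view, with the arbor at about (314,68). I sidestep for a clear look.

```bash
python3 -m handwheel '0 0 1.5 0 0;0 0 1.5 0 0;0 1 0 0 0;0 1 0 0 0;0 0 0 0 0;0 0 0 0 0;0 0 0 0 0'; python3 - <<'E'
from h import *
import pickle
f=grab("wrist");save(f,"j_w",(200,20,380,180),4.4);print(pose()[:3,3].round(4));pickle.dump(f,open("j.pkl","wb"))
g=grab("top");save(g,"j_top",(215,215,270,265),12);pickle.dump(g,open("jt.pkl","wb"))
g=grab("side");save(g,"j_side",(230,180,350,280),6);pickle.dump(g,open("js.pkl","wb"))
E
```

```text
t: 9.12
ee_pos: [0.4813, 0.1242, 0.1596]
eef_rot: [0.0, 0.999, -0.035, -0.0]
contact_force: [-0.1, -0.6, -0.5]
grip_width: 0.154
[0.4814 0.1242 0.1597]
```

View pics/j_w.png

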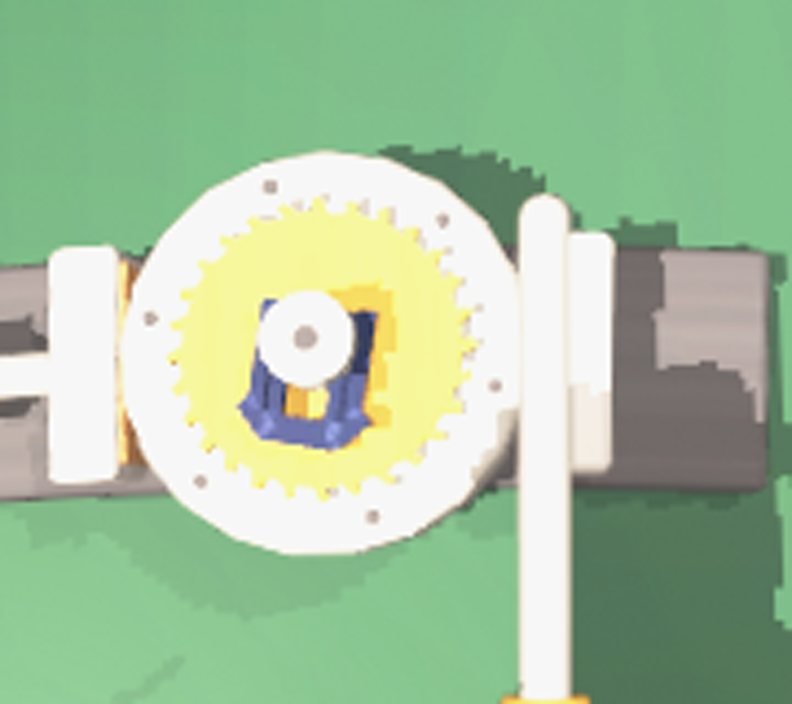

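View pics/j_top.png

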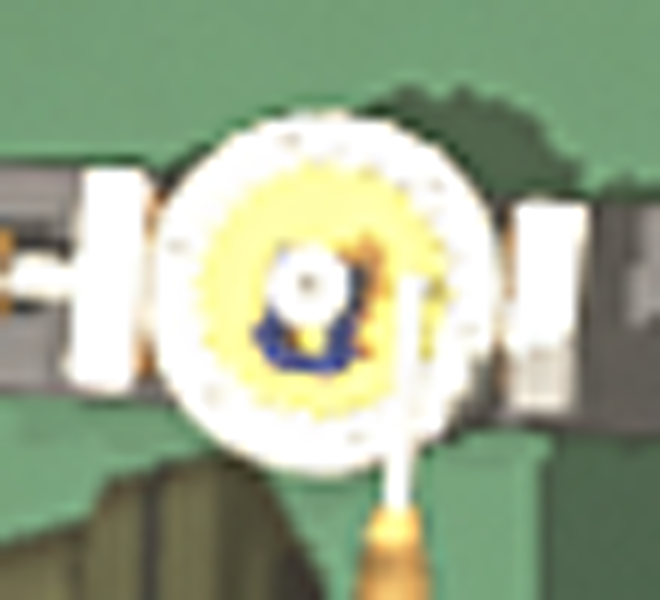

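View pics/j_side.png

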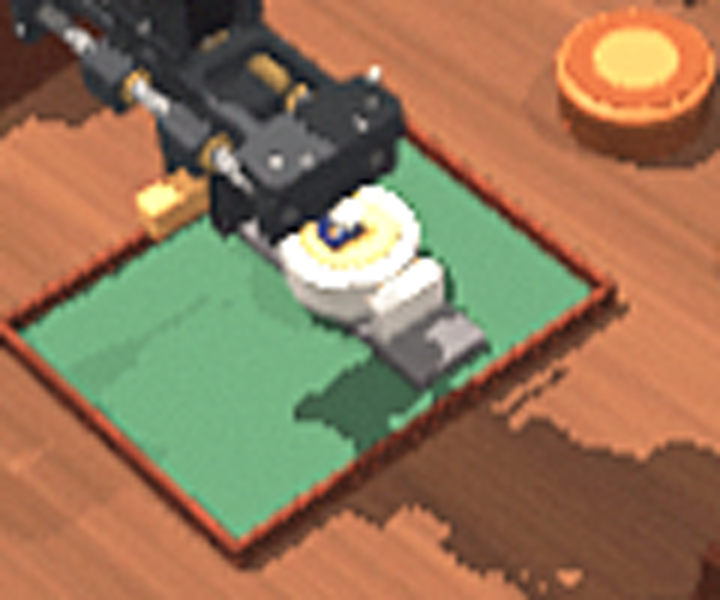

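```bash
cat > rect.py <<'E'
from h import *
import pickle
def rect(f,z,cx,cy,half=.03,n=600):
    # world axes map: up=+x, left=+y
    g=np.linspace(half,-half,n)
    mu=np.zeros((n,n),np.float32);mv=mu.copy()
    C=np.linalg.inv(f["c2w"])
    X,Y=np.meshgrid(cx+g,cy+g,indexing="ij")
    P=np.stack([X,Y,np.full_like(X,z),np.ones_like(X)],-1)@C.T
    if f["name"]=="wrist":
        th=np.arctan2(np.hypot(P[...,0],P[...,1]),P[...,2]);a=np.arctan2(P[...,1],P[...,0])
        mu=f["cx"]+f["fx"]*th*np.cos(a);mv=f["cy"]+f["fx"]*th*np.sin(a)
    else: mu=f["cx"]+f["fx"]*P[...,0]/P[...,2];mv=f["cy"]+f["fy"]*P[...,1]/P[...,2]
    return cv2.remap(f["pixels"],mu.astype(np.float32),mv.astype(np.float32),cv2.INTER_CUBIC)
E
python3 - <<'E'
from rect import *
f=pickle.load(open("j.pkl","rb"));t=pickle.load(open("jt.pkl","rb"))
u,v=200+305/4.4,20+337/4.4
print("arbor wrist z=.06",onz(f,u,v,.06).round(4)); print("top",onz(t,215+309/12,215+282/12,.06).round(4))
print(tri([(f,u,v),(t,215+309/12,215+282/12)]))
print("lid circle centre z.0435",onz(f,200+322/4.4,20+354/4.4,.0435).round(4))
A=onz(f,u,v,.06)
im=rect(f,.052,A[0],A[1]);cv2.imwrite("pics/k_rect.png",im[:,:,::-1])
print("camera", f["c2w"][:3,3])
hsv=cv2.cvtColor(im,cv2.COLOR_RGB2HSV);m=cv2.inRange(hsv,(105,80,50),(135,255,255))
c=max(cv2.findContours(m,0,2)[0],key=cv2.contourArea);print(cv2.minAreaRect(c))
E
```

```text
arbor wrist z=.06 [0.5802 0.1517 0.06  ]
top [0.5813 0.1514 0.06  ]
(array([0.58244618, 0.15406554, 0.04235987]), [np.float64(9.694838486369127e-06), np.float64(9.694838486389994e-06)])
lid circle centre z.0435 [0.5792 0.1514 0.0435]
camera [0.54835556 0.11840969 0.30559003]
((282.41461181640625, 352.34161376953125), (197.24722290039062, 210.2280731201172), 7.209962368011475)
```

View pics/k_rect.png

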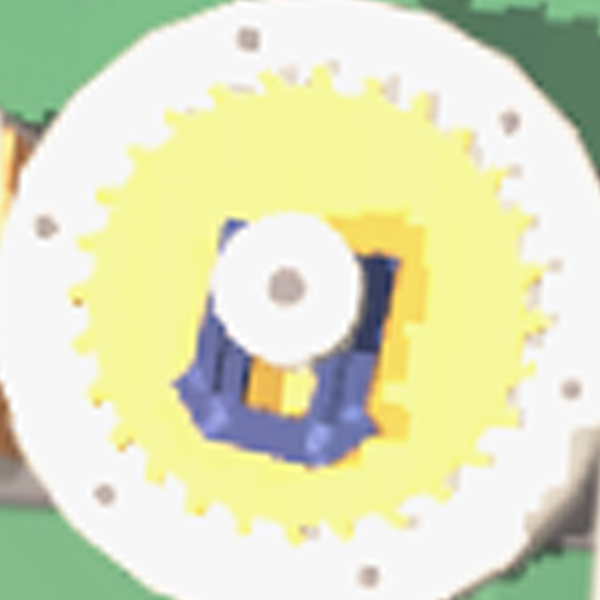

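```bash
cat > hook.py <<'E'
from h import *
def shank(f,roi,thr=(0,0,185)):
    """shank front end and centre line in tool frame (plane of handle centre line z=-19mm)"""
    hsv=cv2.cvtColor(f["pixels"],cv2.COLOR_RGB2HSV);w=cv2.inRange(hsv,thr,(180,50,255))
    q=np.zeros_like(w);x0,y0,x1,y1=roi;q[y0:y1,x0:x1]=w[y0:y1,x0:x1]
    n,l,st,c=cv2.connectedComponentsWithStats(q);k=1+np.argmax(st[1:,4]);ys,xs=np.where(l==k);print("box",st[k])
    he=np.array(f["hand_eye"]);g=dict(f);g["c2w"]=he
    out=[]
    for y in range(ys.min(),ys.max(),6):
        r=xs[ys==y];out.append(np.r_[y,r.min(),r.max(),onz(g,(r.min()+r.max()+1)/2,y+.5,-.019)])
    P=onz(g,xs[ys==ys.min()].mean()+.5,ys.min(),-.019);return P,np.array(out)
E
python3 - <<'E'
from hook import *
import pickle
f=pickle.load(open("j.pkl","rb"))
P,o=shank(f,(315,55,332,180));print(P.round(4));print(o.round(4))
E
```

```text
box [ 315   64   17  115 1586]
[ 0.0936  0.0013 -0.019 ]
[[ 6.40e+01  3.22e+02  3.25e+02  9.34e-02  1.30e-03 -1.90e-02]
 [ 7.00e+01  3.18e+02  3.28e+02  9.13e-02  1.10e-03 -1.90e-02]
 [ 7.60e+01  3.18e+02  3.31e+02  8.91e-02  1.60e-03 -1.90e-02]
 [ 8.20e+01  3.15e+02  3.31e+02  8.70e-02  1.10e-03 -1.90e-02]
 [ 8.80e+01  3.15e+02  3.31e+02  8.49e-02  1.10e-03 -1.90e-02]
 [ 9.40e+01  3.15e+02  3.31e+02  8.29e-02  1.10e-03 -1.90e-02]
 [ 1.00e+02  3.15e+02  3.31e+02  8.08e-02  1.10e-03 -1.90e-02]
 [ 1.06e+02  3.15e+02  3.31e+02  7.87e-02  1.10e-03 -1.90e-02]
 [ 1.12e+02  3.15e+02  3.31e+02  7.66e-02  1.10e-03 -1.90e-02]
 [ 1.18e+02  3.15e+02  3.31e+02  7.46e-02  1.10e-03 -1.90e-02]
 [ 1.24e+02  3.18e+02  3.31e+02  7.25e-02  1.60e-03 -1.90e-02]
 [ 1.30e+02  3.18e+02  3.29e+02  7.05e-02  1.30e-03 -1.90e-02]
 [ 1.36e+02  3.17e+02  3.29e+02  6.84e-02  1.10e-03 -1.90e-02]
 [ 1.42e+02  3.18e+02  3.29e+02  6.64e-02  1.30e-03 -1.90e-02]
 [ 1.48e+02  3.18e+02  3.29e+02  6.43e-02  1.30e-03 -1.90e-02]
 [ 1.54e+02  3.18e+02  3.29e+02  6.23e-02  1.30e-03 -1.90e-02]
 [ 1.60e+02  3.18e+02  3.29e+02  6.02e-02  1.30e-03 -1.90e-02]
 [ 1.66e+02  3.18e+02  3.29e+02  5.82e-02  1.30e-03 -1.90e-02]
 [ 1.72e+02  3.18e+02  3.29e+02  5.61e-02  1.30e-03 -1.90e-02]]
```

```bash
python3 -m handwheel '0 -0.25 -1.8 0 0;0 -0.24 -1.76 0 0;0 0 0 0 4;0 0 0 0 4;0 0 0 2 0;0 0 0 2.5 0;0 0 0 2 0;0 0 0 1 0;0 0 0 0 0;0 0 0 0 0'; python3 - <<'E'
from hook import *
from rect import *
f=grab("wrist");save(f,"l_w",(200,20,380,180),4.4);print(pose().round(4));pickle.dump(f,open("l.pkl","wb"))
g=grab("side");save(g,"l_side",(230,180,350,280),6);pickle.dump(g,open("ls.pkl","wb"))
P,o=shank(f,(313,45,335,180));print(P.round(4),o[3:6].round(4))
E
```

```text
t: 10.52
ee_pos: [0.4797, 0.1601, 0.0853]
eef_rot: [-0.0, 0.994, -0.105, 0.001]
contact_force: [0.4, 0.2, -0.4]
grip_width: 0.156
[[ 9.779e-01 -2.088e-01  1.300e-03  4.798e-01]
 [-2.088e-01 -9.779e-01  4.000e-04  1.601e-01]
 [ 1.200e-03 -7.000e-04 -1.000e+00  8.540e-02]
 [ 0.000e+00  0.000e+00  0.000e+00  1.000e+00]]
box [ 313   64   22  115 1423]
[ 0.0937  0.0012 -0.019 ] [[ 8.20e+01  3.18e+02  3.28e+02  8.72e-02  1.20e-03 -1.90e-02]
 [ 8.80e+01  3.19e+02  3.28e+02  8.51e-02  1.40e-03 -1.90e-02]
 [ 9.40e+01  3.19e+02  3.28e+02  8.30e-02  1.40e-03 -1.90e-02]]
```

View pics/l_w.png

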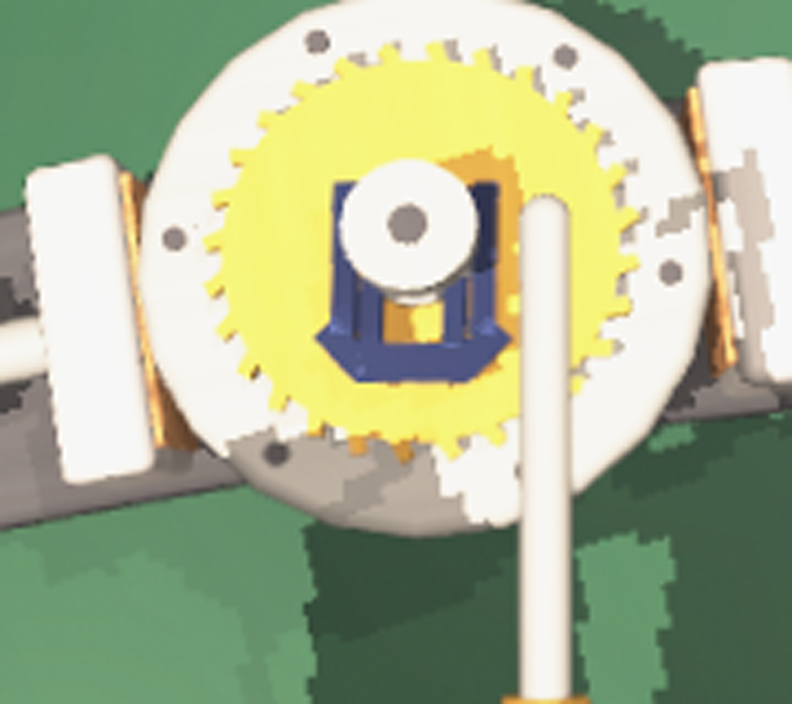

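View pics/l_side.png

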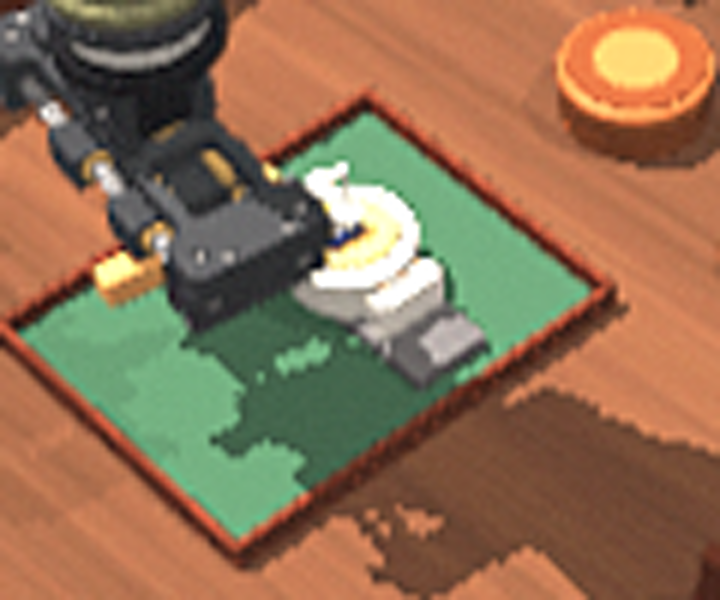

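```bash
python3 - <<'E'
from hook import *
import pickle
f=pickle.load(open("l.pkl","rb"));T=np.linalg.inv(pose())
def c(x,y,z):
    return (T@np.r_[onz(f,200+x/4.4,20+y/4.4,z),1])[:3]
for n,x,y,z in [("bar inner L",385,343,.0522),("bar inner R",445,343,.0522),("bar outer",357,382,.0522),("bar outer",465,382,.0522),("earL",317,338,.0522),("earR",510,339,.0522),("legL out",332,300,.0522),("legR out",500,300,.0522),("legL in",381,320,.0522),("legR in",447,320,.0522),("arbor c",407,223,.06),("arbor bottom edge",407,293,.06),("arborL",341,223,.06),("arborR",477,223,.06),("arbor top",407,158,.06),("wheel L",210,240,.046),("wheel R",632,260,.046)]:
    print(n,c(x,y,z).round(4))
E
```

```text
bar inner L [ 0.0879 -0.0159  0.0333]
bar inner R [ 0.0878 -0.0094  0.0333]
bar outer [ 0.0837 -0.019   0.0333]
bar outer [ 0.0834 -0.0073  0.0333]
earL [ 0.0887 -0.0233  0.0333]
earR [ 0.0882 -0.0024  0.0333]
legL out [ 0.0929 -0.0217  0.0333]
legR out [ 0.0925 -0.0035  0.0333]
legL in [ 0.0905 -0.0164  0.0333]
legR in [ 0.0903 -0.0092  0.0333]
arbor c [ 0.0999 -0.0129  0.0255]
arbor bottom edge [ 0.0923 -0.0129  0.0255]
arborL [ 0.1001 -0.0198  0.0255]
arborR [ 0.0997 -0.0057  0.0255]
arbor top [ 0.107  -0.0129  0.0255]
wheel L [ 0.1015 -0.0365  0.0395]
wheel R [0.0981 0.0111 0.0395]
```

The ring is now square to the tool. In the crop its bar inner edge is at (415,343) and the arbor centre at (407,223), and the measured sizes agree with the given ones. The hook needs to move x −1.3 mm and y −14.0 mm.

```bash
python3 -m handwheel '0 -0.13 -0.4 0 0;0 0 -0.5 0 0;0 0 -0.5 0 0;0 0 0 1 0;0 0 0 0 0;0 0 0 0 0'; python3 - <<'E'
from hook import *
import pickle
f=grab("wrist");save(f,"m_w",(200,20,380,180),4.4);print(pose().round(4));pickle.dump(f,open("m.pkl","wb"))
g=grab("side");save(g,"m_side",(255,190,325,250),10);s=robot.get_state();print(s["contact_force"],s["moment"])
E
```

```text
t: 11.38
ee_pos: [0.4808, 0.1734, 0.0744]
eef_rot: [0.0, 0.994, -0.105, -0.0]
contact_force: [-0.2, -0.5, -0.4]
grip_width: 0.151
[[ 9.779e-01 -2.093e-01 -3.000e-04  4.809e-01]
 [-2.093e-01 -9.779e-01 -4.000e-04  1.735e-01]
 [-2.000e-04  4.000e-04 -1.000e+00  7.460e-02]
 [ 0.000e+00  0.000e+00  0.000e+00  1.000e+00]]
[ 0.4228987   0.04368164 -0.32938267] [ 0.03970858 -0.01780514  0.00169627]
```

View pics/m_w.png

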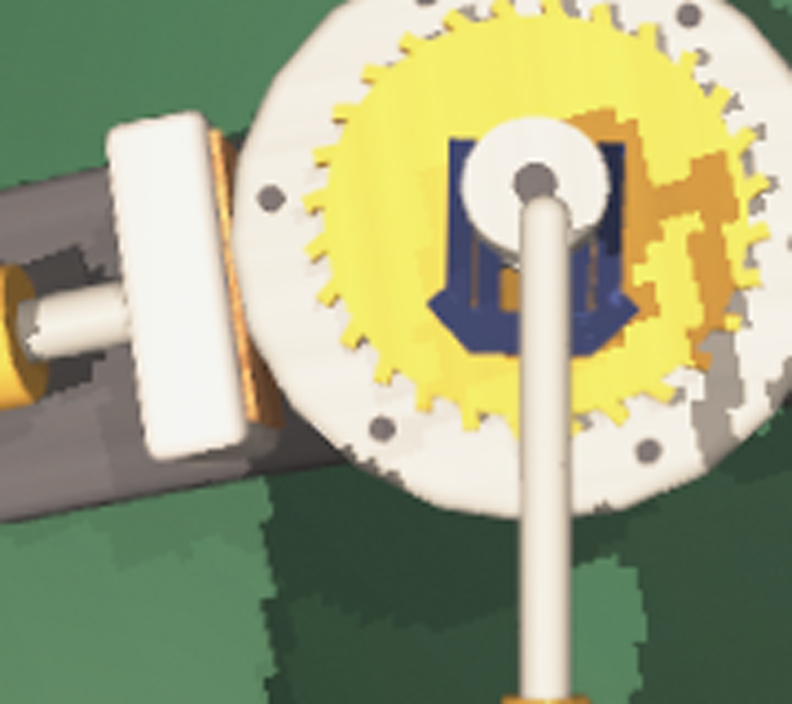

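View pics/m_side.png

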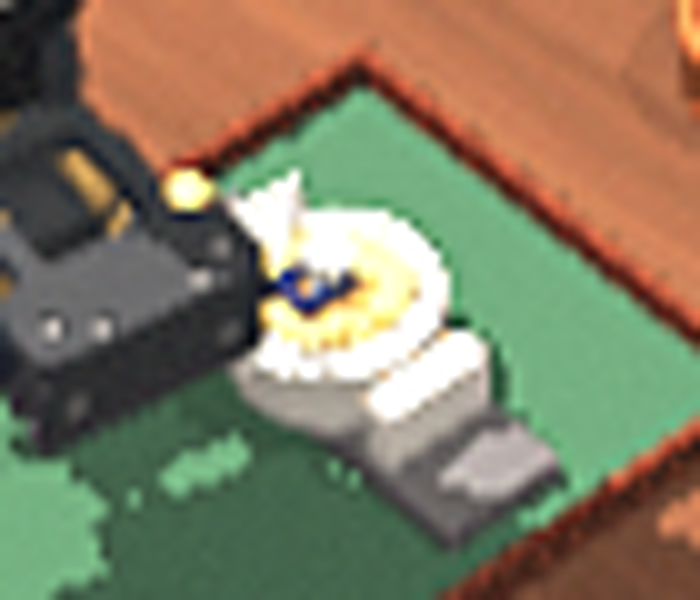

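```bash
python3 - <<'E'
from hook import *
import pickle
f=pickle.load(open("m.pkl","rb"));T=np.linalg.inv(pose());print(f["cx"],np.array(f["hand_eye"]).round(5).tolist())
def c(x,y,z): return (T@np.r_[onz(f,200+x/4.4,20+y/4.4,z),1])[:3]
g=dict(f);g["c2w"]=np.array(f["hand_eye"])
print("shank",onz(g,200+545/4.4,20+240/4.4,-.019).round(4),onz(g,200+545/4.4,20+500/4.4,-.019).round(4),"end",onz(g,200+545/4.4,20+193/4.4,-.019).round(4))
for n,x,y,z in [("bar inner L",500,311,.0522),("bar outer",465,355,.0522),("bar outer",590,355,.0522),("earL",427,303,.0522),("earR",638,308,.0522),("arbor c",534,182,.06),("arborL",461,183,.06),("arborR",610,185,.06),("arbor top",536,116,.06)]:
    print(n,c(x,y,z).round(4))
E
```

```text
323.5728954943845 [[-0.00052, -0.96426, -0.26495, 0.06739], [1.0, -0.00049, -0.0002, 0.00123], [6e-05, -0.26495, 0.96426, -0.14599], [0.0, 0.0, 0.0, 1.0]]
shank [ 0.09    0.0013 -0.019 ] [ 0.0696  0.0013 -0.019 ] end [ 0.0938  0.0013 -0.019 ]
bar inner L [ 0.0897 -0.003   0.0225]
bar outer [ 0.0851 -0.0065  0.0225]
bar outer [0.0851 0.0061 0.0225]
earL [ 0.0906 -0.0104  0.0225]
earR [0.09   0.011  0.0225]
arbor c [0.1016 0.0005 0.0147]
arborL [ 0.1016 -0.0066  0.0147]
arborR [0.1014 0.0078 0.0147]
arbor top [0.1085 0.0007 0.0147]
```

```bash
python3 -m handwheel '0 0.02 -0.08 0.3 0;0 0 0 0.3 0;0 0 0 0.3 0;0 0 0 0 0;0 0 0 0.1 0;0 0 0 0.1 0;0 0 0 0.1 0;0 0 0 0 0'; python3 -m handwheel '0 0 0 0.1 0;0 0 0 0.1 0;0 0 0 0 0;0 0 0 0 0'; python3 - <<'E'
from h import *
for i in range(3):
    f=grab("wrist");s=robot.get_state();print(np.round(s["contact_force"],2),np.round(s["moment"],3),np.round(s["ee_pos"],4))
save(f,"n_w",(200,0,380,160),4.4)
E
```

```text
t: 12.48
ee_pos: [0.4813, 0.1745, 0.0626]
eef_rot: [0.0, 0.994, -0.105, -0.0]
contact_force: [-0.2, 0.0, -0.4]
grip_width: 0.151
t: 12.98
ee_pos: [0.4814, 0.1745, 0.0607]
eef_rot: [0.0, 0.994, -0.105, 0.0]
contact_force: [0.4, -0.7, -0.4]
grip_width: 0.15
[-0.2   0.15 -0.3 ] [ 0.084 -0.016  0.015] [0.4814 0.1745 0.0607]
[-0.12  0.   -1.15] [ 0.018  0.046 -0.004] [0.4814 0.1745 0.0607]
[ 0.66 -0.04 -0.89] [0.053 0.003 0.015] [0.4814 0.1745 0.0607]
```

View pics/n_w.png

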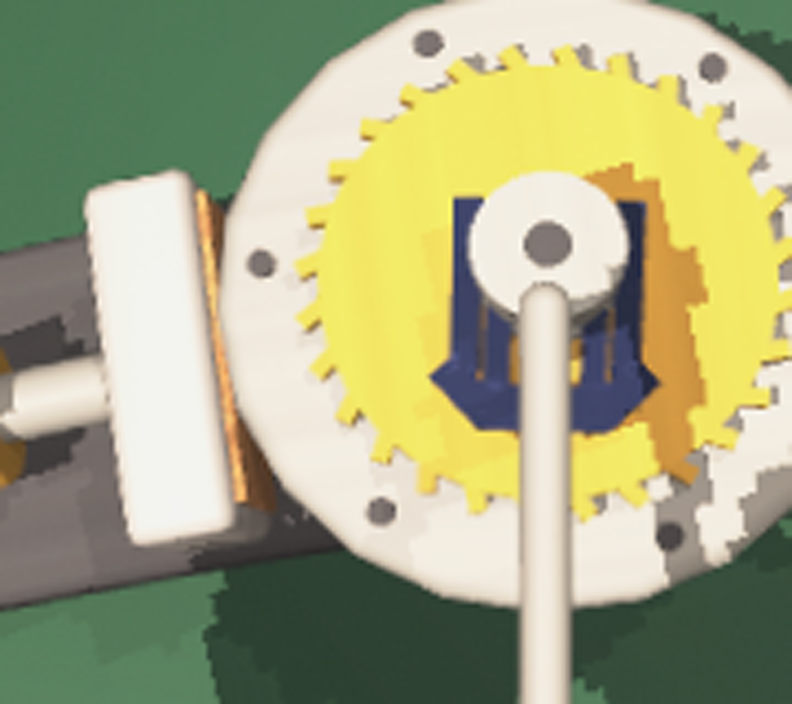

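```bash
python3 -m handwheel '0 0 0 0.1 0;0 0 0 0.1 0;0 0 0 0.1 0;0 0 0 0 0'; python3 -m handwheel '0 0 0 0.1 0;0 0 0 0.05 0;0 0 0 0 0;0 0 0 0 0';python3 -m handwheel '0 0 0 0.05 0;0 0 0 0.05 0;0 0 0 0 0;0 0 0 0 0'
```

```text
t: 13.62
ee_pos: [0.4813, 0.1745, 0.0576]
eef_rot: [0.0, 0.994, -0.105, -0.0]
contact_force: [0.1, 0.8, -1.0]
grip_width: 0.154
t: 14.12
ee_pos: [0.4813, 0.1745, 0.0562]
eef_rot: [0.0, 0.994, -0.105, 0.0]
contact_force: [-0.5, 0.2, -0.3]
grip_width: 0.155
t: 14.62
ee_pos: [0.4813, 0.1745, 0.0552]
eef_rot: [0.0, 0.994, -0.105, 0.0]
contact_force: [0.2, -0.4, -0.3]
grip_width: 0.158
```

```bash
python3 -m handwheel '0 0 0 0.1 0;0 0 0 0.05 0;0 0 0 0 0;0 0 0 0 0'; python3 -m handwheel '0 0 0 0.05 0;0 0 0 0.05 0;0 0 0 0.03 0;0 0 0 0 0;0 0 0 0 0'; python3 - <<'E'
from h import *
F=[];
for i in range(5):
    f=grab("wrist");s=robot.get_state();F.append(np.r_[s["contact_force"],s["moment"]])
print(np.mean(F,0).round(3),np.round(s["ee_pos"],4))
save(f,"o_w",(200,20,380,180),4.4)
E
```

```text
t: 15.12
ee_pos: [0.4814, 0.1745, 0.0537]
eef_rot: [0.0, 0.994, -0.105, 0.0]
contact_force: [0.6, 0.5, -0.6]
grip_width: 0.156
t: 15.75
ee_pos: [0.4814, 0.1745, 0.0524]
eef_rot: [0.0, 0.994, -0.105, 0.0]
contact_force: [0.4, -0.9, -0.1]
grip_width: 0.155
[-0.137 -0.435 -0.899  0.057  0.041  0.018] [0.4814 0.1745 0.0524]
```

View pics/o_w.png

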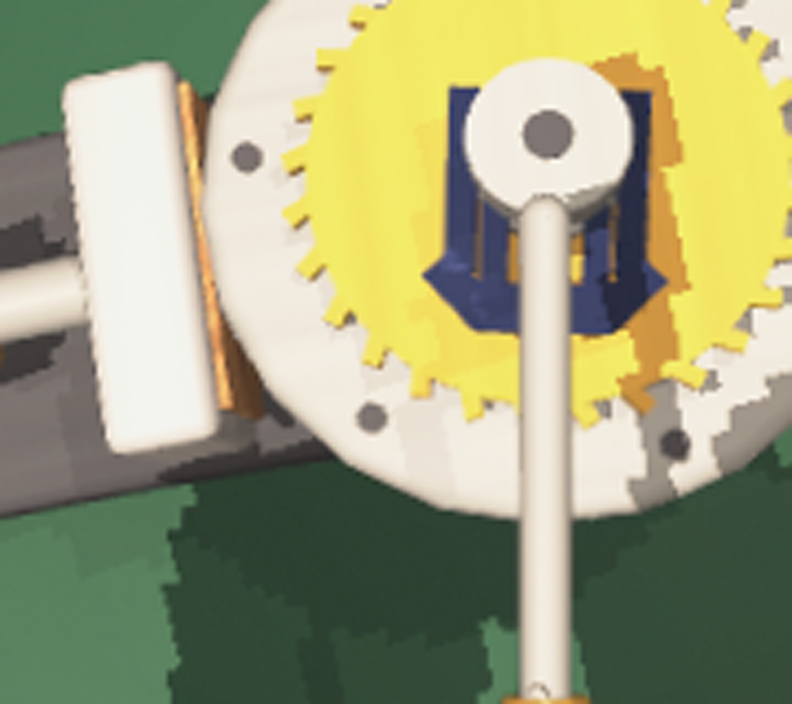

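The hook is in the gap with its tip at about 47.7 mm and no contact force. I draw slowly along tool −x.

```bash
python3 -m handwheel '0 -0.05 0 0 0;0 -0.05 0 0 0;0 -0.05 0 0 0';python3 -m handwheel '0 -0.05 0 0 0;0 -0.05 0 0 0';python3 -m handwheel '0 -0.06 0 0 0;0 -0.06 0 0 0'
```

```text
t: 16.38
ee_pos: [0.4803, 0.1748, 0.0525]
eef_rot: [-0.0, 0.994, -0.105, 0.0]
contact_force: [2.0, -0.5, -0.4]
grip_width: 0.152
t: 16.62
ee_pos: [0.4799, 0.175, 0.0526]
eef_rot: [-0.0, 0.994, -0.105, 0.001]
contact_force: [3.1, -1.2, -0.7]
grip_width: 0.153
t: 16.88
ee_pos: [0.4793, 0.1752, 0.0527]
eef_rot: [-0.0, 0.994, -0.105, 0.002]
contact_force: [5.3, -1.6, -0.5]
grip_width: 0.152
```

```bash
python3 -m handwheel '0 -0.06 0 0 0;0 -0.06 0 0 0;0 -0.06 0 0 0';python3 -m handwheel '0 -0.06 0 0 0;0 -0.06 0 0 0;0 -0.06 0 0 0'; python3 - <<'E'
from h import *
f=grab("wrist");save(f,"p_w",(200,0,380,160),4.4);s=robot.get_state();print(np.round(s["contact_force"],2),np.round(s["moment"],3),np.round(s["ee_pos"],4))
E
```

```text
t: 17.25
ee_pos: [0.4788, 0.1755, 0.0528]
eef_rot: [-0.001, 0.994, -0.106, 0.003]
contact_force: [7.5, -1.7, -0.3]
grip_width: 0.157
t: 17.62
ee_pos: [0.4777, 0.1758, 0.0529]
eef_rot: [-0.001, 0.994, -0.106, 0.003]
contact_force: [6.9, -1.4, -0.9]
grip_width: 0.153
[ 6.45 -1.76 -1.95] [-3.360e-01 -1.386e+00 -1.000e-03] [0.4774 0.1758 0.0529]
```

View pics/p_w.png

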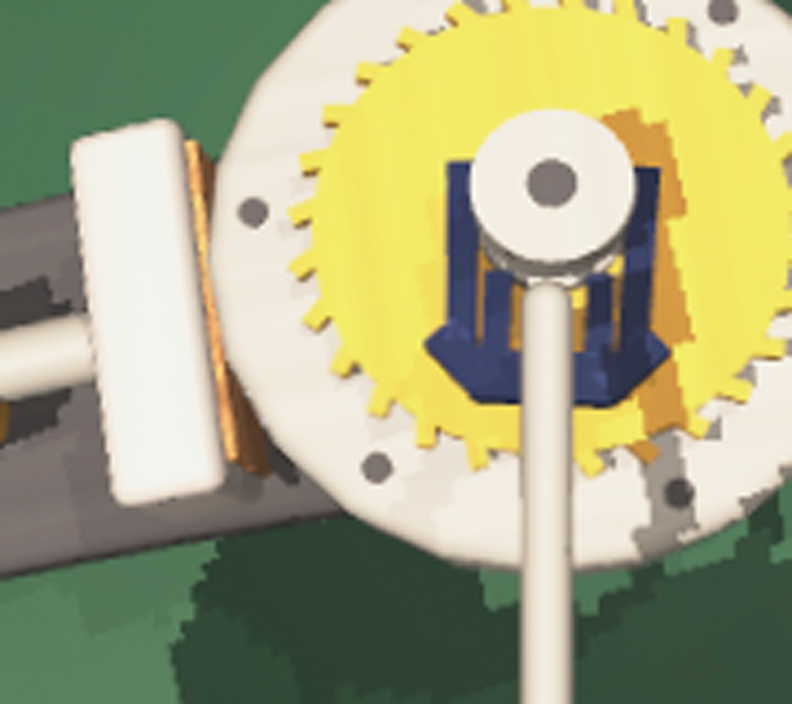

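Force is steady at about 7 N and the ring is sliding. I continue the draw.

```bash
python3 -m handwheel '0 -0.06 0 0 0;0 -0.06 0 0 0;0 -0.06 0 0 0';python3 -m handwheel '0 -0.06 0 0 0;0 -0.06 0 0 0';python3 - <<'E'
from h import *
f=grab("wrist");save(f,"q_w",(200,0,380,160),4.4);s=robot.get_state();print(np.round(s["contact_force"],2),np.round(s["moment"],3),np.round(s["ee_pos"],4))
E
```

```text
t: 18.05
ee_pos: [0.4704, 0.1765, 0.0521]
eef_rot: [0.0, 0.995, -0.105, -0.002]
contact_force: [0.0, 0.8, -0.7]
grip_width: 0.158
t: 18.3
ee_pos: [0.4707, 0.1767, 0.0523]
eef_rot: [0.0, 0.994, -0.105, -0.0]
contact_force: [0.3, 0.3, -1.2]
grip_width: 0.15
[-0.34 -0.79 -0.36] [0.034 0.042 0.019] [0.4707 0.1767 0.0523]
```

View pics/q_w.png

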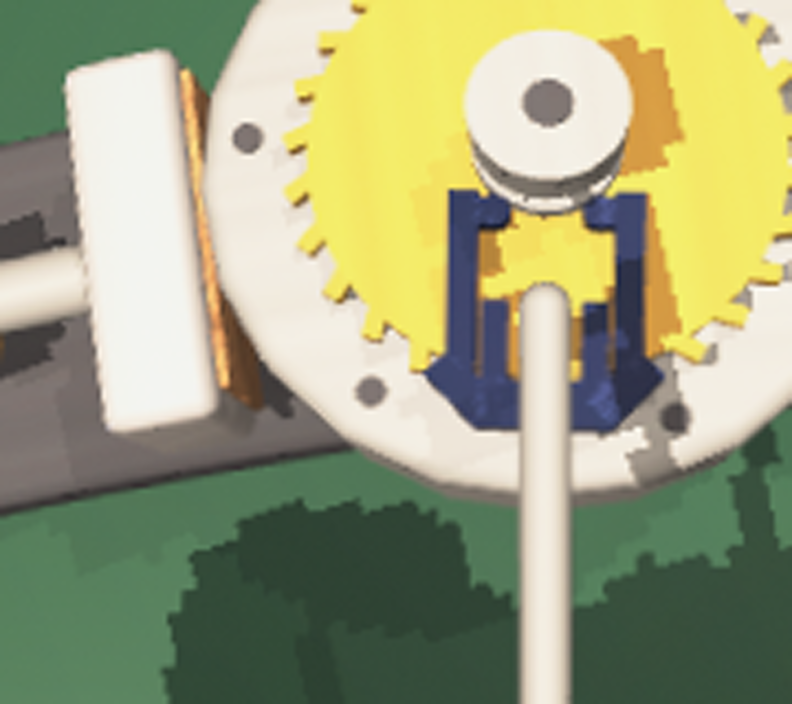

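The ring has let go, with force back to 0. Its jaw tips lie close beside the arbor, so I draw it a further 8 mm clear.

```bash
python3 -m handwheel '0 -0.08 0 0.03 0;0 -0.1 0 0 0;0 -0.1 0 0 0;0 -0.1 0 0 0;0 -0.1 0 0 0;0 -0.1 0 0 0;0 -0.1 0 0 0;0 -0.1 0 0 0;0 -0.1 0 0 0;0 0 0 0 0';python3 - <<'E'
from h import *
f=grab("wrist");save(f,"r_w",(200,0,380,160),4.4);s=robot.get_state();print(np.round(s["contact_force"],2),np.round(s["moment"],3),np.round(s["ee_pos"],4))
E
```

```text
t: 19.6
ee_pos: [0.4626, 0.1785, 0.0521]
eef_rot: [0.0, 0.994, -0.105, -0.0]
contact_force: [-0.4, 0.8, -0.6]
grip_width: 0.152
[ 0.81  1.04 -0.63] [0.043 0.007 0.015] [0.4626 0.1785 0.0521]
```

View pics/r_w.png

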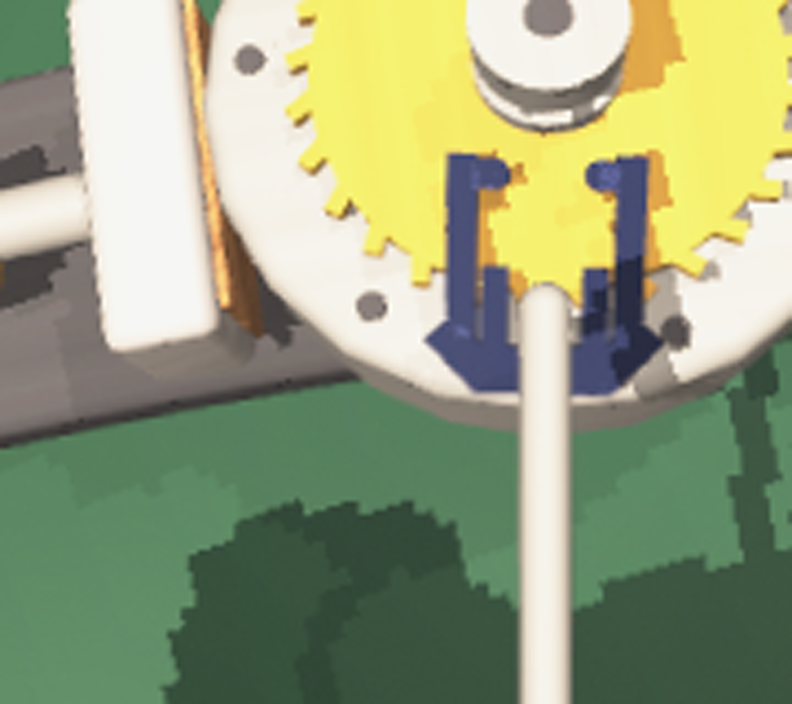

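```bash
python3 -m handwheel '0 0.1 0 0 0;0 0 0 0 0;0 0 0 -0.3 0;0 0 0 -0.5 0;0 0 0 -1 0;0 0 0 -2 0;0 0 0 -3 0;0 0 0 -3 0;0 0 0 -1 0;0 0 0 0 0';python3 - <<'E'
from h import *
f=grab("wrist","s_w");s=robot.get_state();print(np.round(s["contact_force"],2),np.round(s["moment"],3),pose().round(4))
E
```

```text
t: 20.9
ee_pos: [0.4638, 0.1785, 0.1606]
eef_rot: [-0.0, 0.994, -0.105, 0.001]
contact_force: [-0.2, 0.4, -1.0]
grip_width: 0.151
[ 0.03  0.06 -0.91] [-0.008  0.045 -0.004] [[ 9.780e-01 -2.087e-01 -4.000e-04  4.633e-01]
 [-2.087e-01 -9.780e-01 -1.000e-04  1.783e-01]
 [-3.000e-04  2.000e-04 -1.000e+00  1.598e-01]
 [ 0.000e+00  0.000e+00  0.000e+00  1.000e+00]]
```

View pics/s_w.png

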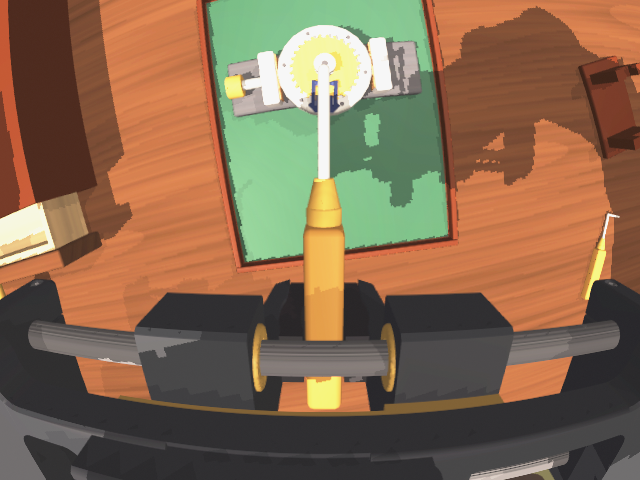

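The ring lies alone on the barrel lid at (323,97), and the pick still sits as before in the jaws. Now back to the rest.

```bash
python3 -m handwheel '0 0.74 1.73 0 0;0 1.48 3.46 0 0;0 2.1 4.9 0 0;0 2.23 5.19 0 0;0 2.1 4.9 0 0;0 1.73 4.03 0 0;0 1.24 2.88 0 0;0 0.75 1.73 0 0;0 0 0 0 -8;0 0 0 0 -8'; python3 -m handwheel '0 0 0 0 -8;0 0 0 0 0;0 0 0 0 0;0 0 0 0 0;0 0 0 0 0'; python3 - <<'E'
from h import *
s=robot.get_state()
f=grab("wrist","t_w");T=pose();print(T.round(4))
yaw=np.degrees(np.arctan2(T[1,0],T[0,0]));d=np.array([.5241,-.1294])-T[:2,3];print("yaw",yaw,"need tool",(T[:2,:2].T@d).round(4))
f=grab("top","t_top",(180,180,400,330),3.6)
E
```

```text
t: 22.2
ee_pos: [0.5239, -0.1285, 0.1592]
eef_rot: [-0.001, 0.999, 0.037, -0.001]
contact_force: [-0.4, 0.3, -0.6]
grip_width: 0.151
t: 22.82
ee_pos: [0.5244, -0.1292, 0.1601]
eef_rot: [0.0, 0.995, 0.104, -0.0]
contact_force: [0.6, -0.2, -0.5]
grip_width: 0.153
[[ 9.784e-01  2.067e-01  0.000e+00  5.244e-01]
 [ 2.067e-01 -9.784e-01 -2.000e-04 -1.293e-01]
 [ 0.000e+00  2.000e-04 -1.000e+00  1.601e-01]
 [ 0.000e+00  0.000e+00  0.000e+00  1.000e+00]]
yaw 11.926858847334902 need tool [-0.0004  0.    ]
```

View pics/t_w.png

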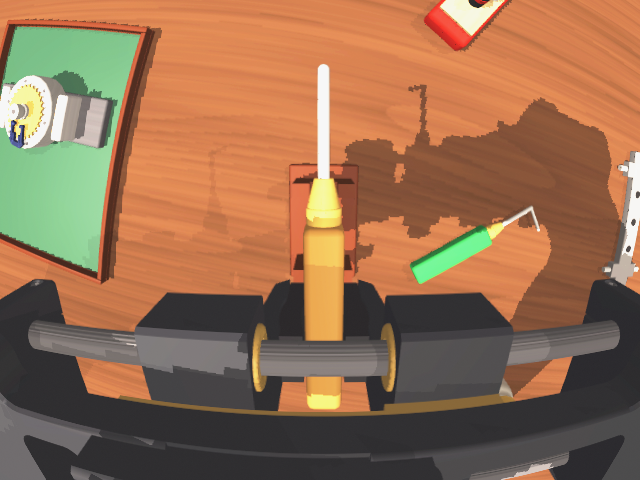

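View pics/t_top.png

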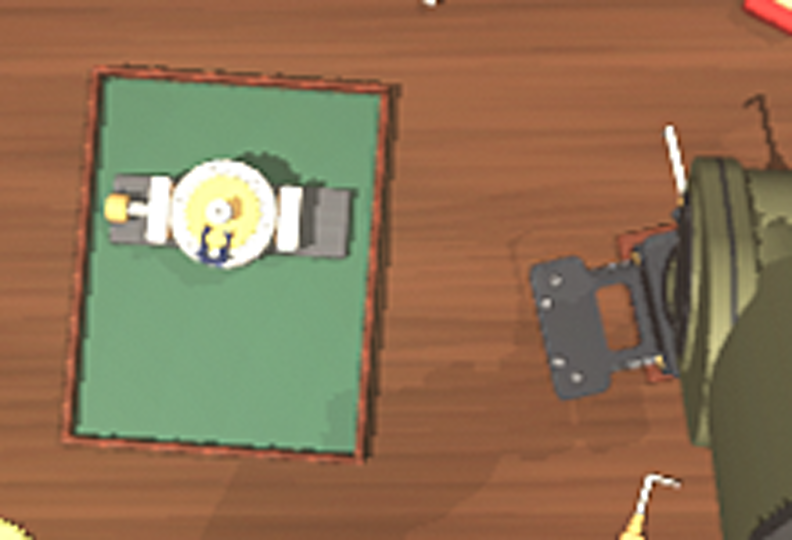

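The pose matches the lift-off pose to 0.4 mm. I lower the pick into the slots.

```bash
python3 -m handwheel '0 -0.04 0 2 0;0 0 0 3 0;0 0 0 3 0;0 0 0 2.5 0;0 0 0 1.5 0;0 0 0 0.5 0;0 0 0 0 0;0 0 0 0.3 0;0 0 0 0.3 0;0 0 0 0 0'; python3 -m handwheel '0 0 0 0.2 0;0 0 0 0.15 0;0 0 0 0 0;0 0 0 0 0'
```

```text
t: 24.18
ee_pos: [0.524, -0.1295, 0.0292]
eef_rot: [0.0, 0.995, 0.104, 0.0]
contact_force: [0.4, -0.1, -0.8]
grip_width: 0.154
t: 24.68
ee_pos: [0.524, -0.1295, 0.0256]
eef_rot: [0.0, 0.995, 0.104, 0.0]
contact_force: [0.4, 0.7, -0.9]
grip_width: 0.155
```

```bash
python3 -m handwheel '0 0 0 0.05 0;0 0 0 0.04 0;0 0 0 0 0;0 0 0 0 0'
```

```text
t: 25.18
ee_pos: [0.524, -0.1295, 0.0247]
eef_rot: [0.0, 0.995, 0.104, 0.0]
contact_force: [-0.1, -0.3, 0.0]
grip_width: 0.152
```

```bash
python3 -m handwheel '1.6 0 0 0 0;1.8 0 0 0 0;2.2 0 0 0 0;3 0 0 0 0;5 0 0 0 0;7 0 0 0 0;8.8 0 0 0 0;8.8 0 0 0 0;8.8 0 0 0 0;8.8 0 0 0 0'; python3 - <<'E'
from h import *
f=grab("wrist","u_w",(220,80,440,380),2);s=robot.get_state();print(s["grip_width"]*88,np.round(s["contact_force"],2))
E
```

```text
t: 26.42
ee_pos: [0.524, -0.1295, 0.0247]
eef_rot: [0.0, 0.995, 0.104, 0.0]
contact_force: [-0.2, 0.7, 0.2]
grip_width: 0.99
87.46621367288533 [0.05 0.19 0.  ]
```

View pics/u_w.png

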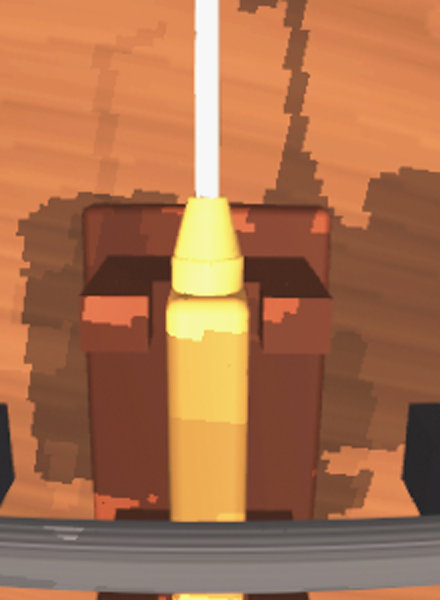

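Jaws are open and the pick sits in the slots just as before. I rise, then check everything.

```bash
python3 -m handwheel '8.8 0 0 -0.5 0;8.8 0 0 -1 0;8.8 0 0 -2 0;8.8 0 0 -4 0;8.8 0 0 -5 0;8.8 0 0 -5 0;8.8 0 0 -3 0;8.8 0 0 -1 0;8.8 0 0 0 0;8.8 0 0 0 0'; python3 -m handwheel '8.8 -1 3 0 0;8.8 -2 4 0 0;8.8 -2 5 0 0;8.8 -2 4 0 0;8.8 -1 2 0 0;8.8 0 0 0 0;8.8 0 0 0 0;8.8 0 0 0 0'; python3 - <<'E'
from h import *
f=grab("wrist","v_w");f=grab("top","v_top");save(f,"v_zoom",(190,190,400,330),3.8)
E
```

```text
t: 27.72
ee_pos: [0.523, -0.1293, 0.2384]
eef_rot: [-0.0, 0.995, 0.104, -0.001]
contact_force: [0.2, 0.7, -0.5]
grip_width: 1.0
t: 28.72
ee_pos: [0.4837, -0.3202, 0.2394]
eef_rot: [-0.001, 0.994, 0.105, -0.0]
contact_force: [0.1, -0.3, 0.4]
grip_width: 0.995
```

View pics/v_w.png

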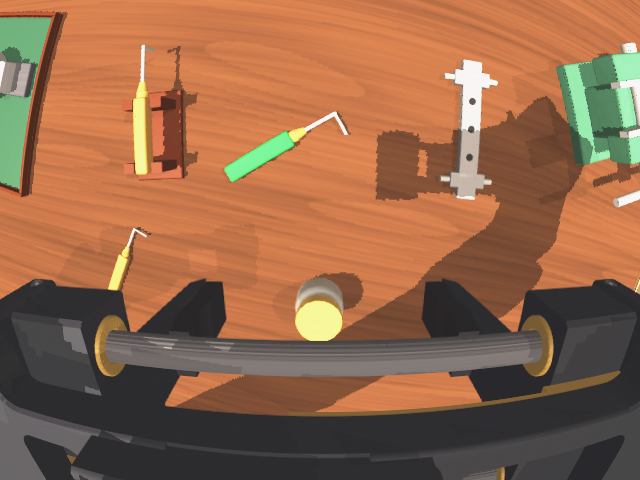

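View pics/v_top.png

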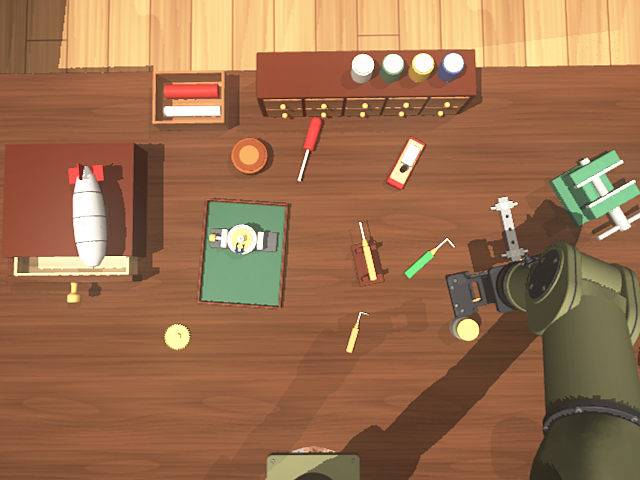

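View pics/v_zoom.png

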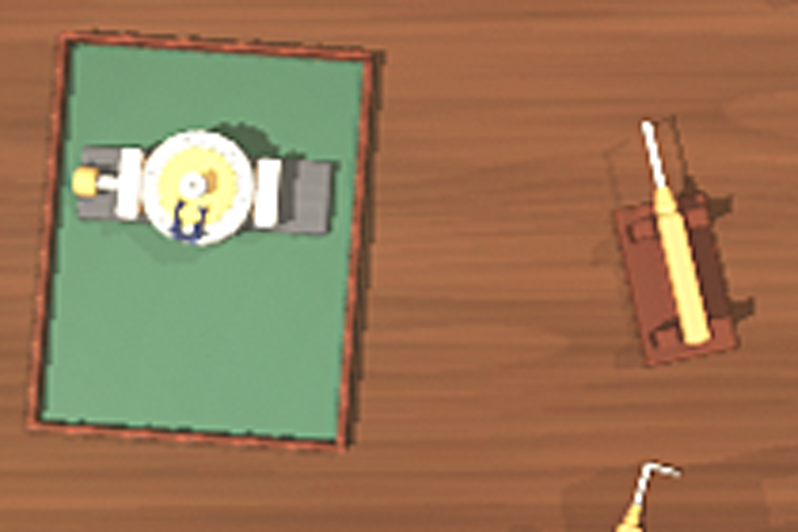

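The pick is back in its rest at (367,250), the ring is free on the barrel lid at about (240,249), clear of the arbor, and nothing else has moved. Handing in.

```bash
python3 -c "
from plant import robot
print(robot.sign_off())"
```

```text
the job is handed in; nothing more can be done
None
```

The ring is off the arbor and the pick is back in its rest. I handed the job in at about 29 s of the 67 s allowed.

- **Pick:** I used the larger light-wood pick from the rest. It did not visibly slip in the jaws.
- **Ring:** I lowered the hook into the gap behind the back bar without feeling contact. I then drew the ring off along its own axis at about 5 mm/s. The wrist readings peaked at about 7.7 N and fell to zero when it let go. I drew it about 8 mm further, clear of the arbor.
- **Return:** I set the pick down within about 0.2 mm of the gripper pose I took it from.

**Last checks:** the final top view shows the ring lying on the barrel lid, clear of the arbor, and the pick seated in the slots at the same place in the picture. The other objects look unmoved, except the part of the desk under the arm, which the top view does not show. The gripper is open and touching nothing.

**Disagreements:**
- My first fix on the pick was about 10 mm off because the arm was still settling, so I measured again before gripping.
- Triangulating the arbor from two views put its top at 42 mm instead of 60 mm. I dropped that and used the given height.
- The wrist camera's calibration shifted by about 0.5 mm between pictures. To allow for this I compared hook and ring within the same picture.
- The task asked for a grip of 50 N or more, but the interface fixes it at half the most, which should be about 30 N.

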